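Find the full sugar tin by its weight

TASK

Take the bar of the sugar caddy's clear lid, swing the lid up and lay it gently back against its stop. Then heft the three identical closed tins one after another, from the robot's left to its right, lifting each a good 3 cm clear of the caddy floor over its own place for a moment and standing it back there before taking the next (the last may stay in hand if it is the one). Finish while holding the heaviest tin upright and still, its underside at least 15 cm above the counter, with the other two back in their places, the lid still open and everything else on the counter left alone.

Things in the scene. Friction and masses are not known exactly. Their poses are not given: they have to be found in the camera images.
- caddy: wooden caddy fixed on the counter, 160 deep (x) by 376 wide (y); origin: centre of underside; x runs from open front to hinge side, y along the row (robot's left), z up. Floor 8 thick, end cheeks 10 thick and 112 high, back wall 102 high, front lip 22 high. Tins stand at about y = +112, 0, -112, x = -5 (within 6), gaps about 50; 356 wide inside. All mm
- lid (a joint): hinge of the clear lid in rad: 0 = closed and level, grows as it opens, stop at 1.66 (5 degrees beyond upright). It starts between 0 and 0.25. The hinge is stiff, so the lid stays where it is left; swinging it takes up to about 4 N at the bar
- lid_hinge (a point): middle of the lid's hinge line, fixed on the caddy at its x = +80 mm, 116 mm above the counter; the hinge line runs along the caddy's y
- lid_bar (a point): middle of the lid's pull bar: round, black, 12 mm thick, 142 long, parallel to the hinge line and 198 mm from it, in the plane of the lid, on two 9 mm rods 65 mm either side of this point. The bar lies 40 mm beyond the front edge of the clear sheet (5 mm thick, 376 wide), open space between: it can be pinched from above at any lid angle and turns between the fingers
- tin_a_mid (a point): closed sugar tin, one of three that look identical: upright steel cylinder 62 mm in diameter (63 at the lid rim), 100 mm tall. Point at its centre, half-way up, 58 mm above the counter at the start; z axis up. Which tin stands where changes. Weights 0.13 to 0.5 kg; the heaviest is at least 0.2 kg heavier than either other
- tin_b_mid (a point): closed sugar tin, one of three that look identical: upright steel cylinder 62 mm in diameter (63 at the lid rim), 100 mm tall. Point at its centre, half-way up, 58 mm above the counter at the start; z axis up. Which tin stands where changes. Weights 0.13 to 0.5 kg; the heaviest is at least 0.2 kg heavier than either other
- tin_c_mid (a point): closed sugar tin, one of three that look identical: upright steel cylinder 62 mm in diameter (63 at the lid rim), 100 mm tall. Point at its centre, half-way up, 58 mm above the counter at the start; z axis up. Which tin stands where changes. Weights 0.13 to 0.5 kg; the heaviest is at least 0.2 kg heavier than either other
- mug_mid (a point): earthenware mug, 80 mm wide and 85 mm tall, with a handle, standing beside the left end of the caddy; point on its axis half-way up. A bystander, to be left where it is
- espresso_cup_mid (a point): small white cup, 62 mm wide and 55 mm tall, beside the right end of the caddy; point on its axis half-way up. A bystander, to be left where it is
- tamper_mid (a point): steel tamper with a wooden knob, 58 mm wide and 83 mm tall, standing before the caddy's front left corner; point on its axis half-way up. A bystander, to be left where it is
- spoon: steel spoon 140 mm long, lying along its x axis before the caddy's front right corner; origin at its middle, on the underside. A bystander, to be left where it is
- milk_jug_mid (a point): steel jug without handle, 84 mm wide and 105 mm tall, behind the caddy; point on its axis half-way up. A bystander, to be left where it is
- carton_mid (a point): drink carton 70 x 70 mm, 209 mm tall, standing off to the left; point at its centre. A bystander, to be left where it is
- portafilter_mid (a point): portafilter lying off to the right: round steel head 68 mm wide and 30 mm tall, with a black handle reaching 185 mm along its -x; point at the middle of the head. A bystander, to be left where it is

How it is judged:
On the way, in this order (a step that is already met when the one before it is completed fails the run):
1. the lid is open against its stop (within 0.12 rad) (value of joint lid above 1.54 rad), for 0.2 s.
2. the tin in the left place is lifted in the fingers, at least 20 mm off the caddy floor over its place (((y of tin_a_mid in the frame of caddy between 0.062 and 0.2 m and height (world z) of tin_a_mid above 0.078 m and contact force between the fingers and tin_a above 0.5 N) or (y of tin_b_mid in the frame of caddy between 0.062 and 0.2 m and height (world z) of tin_b_mid above 0.078 m and contact force between the fingers and tin_b above 0.5 N) or (y of tin_c_mid in the frame of caddy between 0.062 and 0.2 m and height (world z) of tin_c_mid above 0.078 m and contact force between the fingers and tin_c above 0.5 N))), for 0.2 s.
3. it is stood back and let go (distance of each of tin_a_mid, tin_b_mid, tin_c_mid from where it was at the start of the episode below 0.03 m and angle between each of tin_a_mid, tin_b_mid, tin_c_mid's own z axis and vertical below 0.15 rad and height (world z) of each of tin_a_mid, tin_b_mid, tin_c_mid below 0.064 m and contact force between the fingers and tin_a below 0.3 N and contact force between the fingers and tin_b below 0.3 N and contact force between the fingers and tin_c below 0.3 N), for 0.1 s.
4. the tin in the middle place is lifted in the fingers, at least 20 mm off the caddy floor over its place (((y of tin_a_mid in the frame of caddy between -0.055 and 0.055 m and height (world z) of tin_a_mid above 0.078 m and contact force between the fingers and tin_a above 0.5 N) or (y of tin_b_mid in the frame of caddy between -0.055 and 0.055 m and height (world z) of tin_b_mid above 0.078 m and contact force between the fingers and tin_b above 0.5 N) or (y of tin_c_mid in the frame of caddy between -0.055 and 0.055 m and height (world z) of tin_c_mid above 0.078 m and contact force between the fingers and tin_c above 0.5 N))), for 0.2 s.
5. it is stood back and let go (all of step 3), for 0.1 s.
6. the tin in the right place is lifted in the fingers, at least 20 mm off the caddy floor over its place (((y of tin_a_mid in the frame of caddy between -0.2 and -0.062 m and height (world z) of tin_a_mid above 0.078 m and contact force between the fingers and tin_a above 0.5 N) or (y of tin_b_mid in the frame of caddy between -0.2 and -0.062 m and height (world z) of tin_b_mid above 0.078 m and contact force between the fingers and tin_b above 0.5 N) or (y of tin_c_mid in the frame of caddy between -0.2 and -0.062 m and height (world z) of tin_c_mid above 0.078 m and contact force between the fingers and tin_c above 0.5 N))), for 0.2 s.
At the end, for the whole second after the job is handed in: the heaviest tin is held in the fingers, still, within 17 degrees of upright, underside at least 14 cm above the counter, nothing else carrying it; the other two (each under 3.2 N on the caddy) stand upright within 3 cm of their starts; the lid is within 0.12 rad of its open stop (((height (world z) of tin_a_mid above 0.19 m and angle between tin_a_mid's own z axis and vertical below 0.3 rad and linear speed of tin_a below 0.03 m/s and contact force between the fingers and tin_a above 1 N and contact force between tin_a and caddy below 0.2 N and contact force between tin_a and tin_b below 0.2 N and contact force between tin_a and tin_c below 0.2 N and distance of each of tin_b_mid, tin_c_mid from where it was at the start of the episode below 0.03 m and angle between each of tin_b_mid, tin_c_mid's own z axis and vertical below 0.15 rad and height (world z) of each of tin_b_mid, tin_c_mid below 0.064 m and contact force between each of tin_b, tin_c and caddy below 3.2 N and value of joint lid above 1.54 rad) or (height (world z) of tin_b_mid above 0.19 m and angle between tin_b_mid's own z axis and vertical below 0.3 rad and linear speed of tin_b below 0.03 m/s and contact force between the fingers and tin_b above 1 N and contact force between tin_b and caddy below 0.2 N and contact force between tin_b and tin_a below 0.2 N and contact force between tin_b and tin_c below 0.2 N and distance of each of tin_a_mid, tin_c_mid from where it was at the start of the episode below 0.03 m and angle between each of tin_a_mid, tin_c_mid's own z axis and vertical below 0.15 rad and height (world z) of each of tin_a_mid, tin_c_mid below 0.064 m and contact force between each of tin_a, tin_c and caddy below 3.2 N and value of joint lid above 1.54 rad) or (height (world z) of tin_c_mid above 0.19 m and angle between tin_c_mid's own z axis and vertical below 0.3 rad and linear speed of tin_c below 0.03 m/s and contact force between the fingers and tin_c above 1 N and contact force between tin_c and caddy below 0.2 N and contact force between tin_c and tin_a below 0.2 N and contact force between tin_c and tin_b below 0.2 N and distance of each of tin_a_mid, tin_b_mid from where it was at the start of the episode below 0.03 m and angle between each of tin_a_mid, tin_b_mid's own z axis and vertical below 0.15 rad and height (world z) of each of tin_a_mid, tin_b_mid below 0.064 m and contact force between each of tin_a, tin_b and caddy below 3.2 N and value of joint lid above 1.54 rad))); the arm keeps its last pose, push and grip.
It fails at once if the lid is slammed against its stop (faster than 1.3 rad/s over the last 15 degrees) (value of joint lid above 1.4 rad and velocity of joint lid above 1.3 rad/s).
It fails at once if a tin is tipped over (angle between any of tin_a_mid, tin_b_mid, tin_c_mid's own z axis and vertical above 0.8 rad).
It fails at once if a bystander is moved more than 3 cm (distance of any of mug_mid, espresso_cup_mid, tamper_mid, milk_jug_mid, carton_mid, portafilter_mid, spoon from where it was at the start of the episode above 0.03 m).
It also fails if it takes over 72 s, if anything falls off the work surface, if the arm or the gripper's body presses on something with over 40 N, if the wrist force passes 120 N, or if a joint passes its speed limit or range.

ROBOT

A 7-joint arm with a two-finger parallel gripper is mounted at the origin on the work surface. World frame = base frame: x ahead of the robot, y to its left, z up, the work surface at z = 0. Lengths are in m, angles in rad, forces in N, time in s.
With the tool pointing down it reaches from about 0.4 to 0.85 m from the base axis. Payload 10.4 kg.
Tool frame: the origin (TCP) lies at the very end of the fingers, on their centre line; the grasp point (between the pads) lies 19 mm behind it; z points along the fingers, y is the direction in which the jaws open and shut (so a half turn about z gives the same grasp; the last joint's range is limited). The gripper opens to 87 mm and grips with 3 to 60 N. Pads are 19 mm wide; open, the fingers measure 117 mm over their backs; the gripper's body (75 mm by 190 mm) begins 51 mm behind the grasp point.
Start: joints at [-1.172, 0.332, -0.065, 1.46, 0.022, 1.35, -0.088], TCP at [0.256, 0.57, 0.223] pointing down, gripper open.
Joint ranges: [-2.6, 2.6], [-0.5, 2.12], [-1.47, 1.34], [0.16, 2.42], [-1.27, 4.41], [0.06, 2.06], [-2.6, 2.6]. Speed limits (rad/s): [2.22, 2.22, 2.79, 2.79, 3.14, 3.14, 3.14].

INTERFACE

Orientations are given as a unit quaternion [x, y, z, w].
In Python, from bench import r gives the robot as it stands.
- The arm moves only by the shell command python3 -m crank 'ROWS' [FORCE]. ROWS is JSON, a list of rows, each a list of 3 entries, a list of its own where there are three numbers: the opening, from -1 (shut) to 1 (fully open), so that 0 is half open, then the shift along the tool's x, y, z in mm, then the turn about the tool's z in degrees. A call has 1 to 12 rows; each row is the pose to reach, as a shift and turn from the pose commanded when the call began, along the tool's axes at that moment; what a row does not reach only later rows make up. A row lasts 1/12 s, in which the tool goes at most 41.7 mm and 7.16 degrees, less where a joint would pass 70% of its speed; a pose out of reach is approached as far as the arm can. A call with a gripper value outside its range is refused whole. The fingers move at their own pace and stop on an object; FORCE is the grip in N (left out, the last holds). Time passes only in rows, so rows that repeat a pose let the fingers close. It gives the time, the measured TCP pose, the force and the opening at its end, in the units of the state.
- r.read_state(): the state, without advancing time (a new reading comes with each control period).
- r.camera(name): name is "side" or "top" or "wrist"; returns a dict with "pixels" (480x640x3 uint8, red, green, blue), "fov_y" (degrees; the focal length in pixels is half the picture's height over the tangent of half this angle, whatever the lens; pixels are square), "cx", "cy" (the principal point, pixels), "dist" ([k1, k2, p1, p2, k3] as OpenCV has them; the pictures are not rectified), "cam_to_world" (4x4, takes a point from camera to world coordinates). Camera axes: x right, y down, z forward; pixel columns grow to the right and rows downward; lengths in m; the calibration is good to about 2 mm. A picture is of the moment at which its call begins. There is no depth.
- r.close_job(): hands the job in, once; it reports no verdict.
The state is a dict: "time": time; "joint_positions": joint angles; "joint_vel": joint speeds; "joint_torque": joint torques, N m; "ee_pos": TCP position; "eef_rot": TCP orientation; "ft_force": force on the tool from outside, world axes, zero at the start; "torque": the same for the moment, N m; "width": finger opening in m.
Only numpy, scipy, OpenCV 4.12 (cv2) and the standard library are available. Lean on these libraries where they do the work, as an engineer would, in place of code of your own. Each camera call takes 0.05 s, during which the arm holds its last target.

## Working session

There is one attempt and no reset: what is moved stays moved. The work goes in short steps, Python scripts to look and compute and a shell command to move; the robot and the scene stay as the last step left them, time stands still between calls to the robot, and variables do not carry over. Pictures are saved under pics/ and viewed, and the job is handed in when it is done.

```bash
ls; mkdir -p pics
cat > h.py <<'E'
import numpy as np, cv2
from bench import r
def cam(n,save=None):
    c=r.camera(n)
    if save: cv2.imwrite('pics/'+save,cv2.cvtColor(c['pixels'],cv2.COLOR_RGB2BGR))
    return c
def K(c):
    f=240/np.tan(np.radians(c['fov_y'])/2)
    return np.array([[f,0,c['cx']],[0,f,c['cy']],[0,0,1.]])
def ray(c,uv):
    p=cv2.undistortPoints(np.array([[uv]],float),K(c),np.array(c['dist']))[0,0]
    T=np.array(c['cam_to_world']); d=T[:3,:3]@np.array([p[0],p[1],1.])
    return T[:3,3],d/np.linalg.norm(d)
def onz(c,uv,z):
    o,d=ray(c,uv); return o+d*(z-o[2])/d[2]
def tri(rays):
    A=np.zeros((3,3));b=np.zeros(3)
    for o,d in rays:
        P=np.eye(3)-np.outer(d,d);A+=P;b+=P@o
    x=np.linalg.solve(A,b)
    return x,[np.linalg.norm((np.eye(3)-np.outer(d,d))@(x-o)) for o,d in rays]
def proj(c,X):
    T=np.linalg.inv(np.array(c['cam_to_world']))
    return cv2.projectPoints(np.array(X,float).reshape(-1,1,3),cv2.Rodrigues(T[:3,:3])[0],T[:3,3],K(c),np.array(c['dist']))[0][:,0]
E
python3 - <<'E'
from h import *
for n in ['side','top','wrist']:
    c=cam(n,n+'0.png'); print(n,c['fov_y'],c['cx'],c['cy'],c['dist'],np.round(c['cam_to_world'],3).tolist())
print(r.read_state())
E
```

```text
pics
side 49.420659258383424 324.663504823847 237.84642190091594 [-0.14031068  0.          0.          0.          0.        ] [[0.838, -0.303, 0.453, -0.058], [-0.545, -0.448, 0.709, -0.986], [-0.012, -0.841, -0.541, 0.847], [0.0, 0.0, 0.0, 1.0]]
top 42.35953882897679 317.4264621719338 238.5795719750141 [-0.04482929  0.          0.          0.          0.        ] [[-0.012, -0.987, 0.162, 0.282], [-1.0, 0.012, -0.004, 0.011], [0.002, -0.162, -0.987, 1.791], [0.0, 0.0, 0.0, 1.0]]
wrist 71.34066502180596 320.6419920927215 233.61847400219688 [0.01097376 0.         0.         0.         0.        ] [[0.41, 0.876, 0.254, 0.185], [0.912, -0.393, -0.115, 0.601], [-0.001, 0.279, -0.96, 0.384], [0.0, 0.0, 0.0, 1.0]]
{'time': 0.15, 'joint_positions': array([-1.17157672,  0.33275066, -0.06471442,  1.46070618,  0.0215738 ,
        1.34987914, -0.08847759]), 'joint_vel': array([ 0.00135377, -0.00304304, -0.00031737, -0.00337487, -0.00149669,
        0.0004097 , -0.00074133]), 'joint_torque': array([ 7.66149660e-04, -6.23633695e+01,  2.44282465e-02, -3.90146792e+01,
       -6.14842493e-02,  3.72573815e-02,  6.05499531e-05]), 'ee_pos': array([0.25576044, 0.56997744, 0.22194192]), 'eef_rot': array([ 2.09326954e-01,  9.77845566e-01, -5.14429683e-04, -1.04065698e-04]), 'ft_force': array([ 0.14970764, -0.53360753, -0.8279423 ]), 'torque': array([-0.03430563, -0.03436349, -0.00304381]), 'width': 0.08683884371464921}
```

View pics/side0.png

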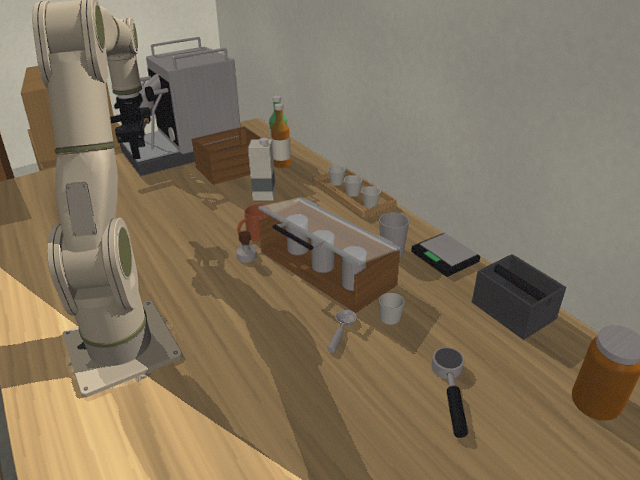

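View pics/top0.png

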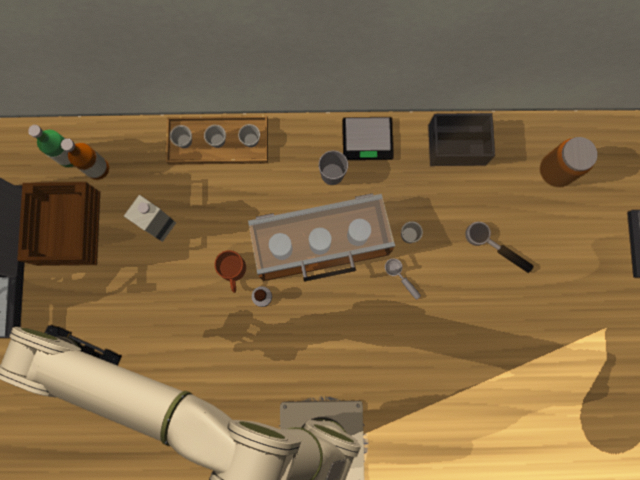

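View pics/wrist0.png

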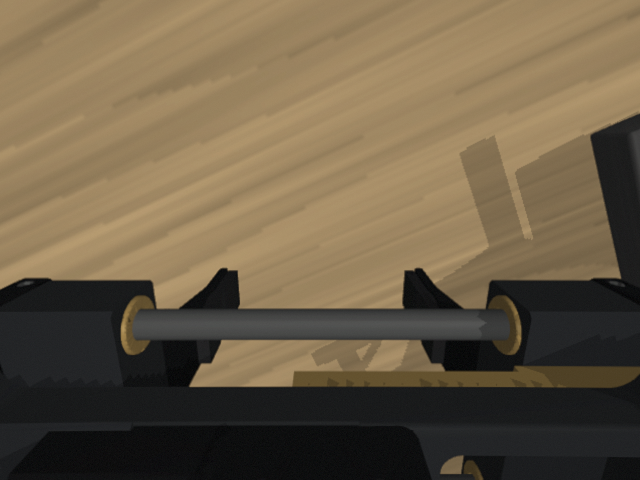

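The side view shows the caddy with its lid nearly level and the bar at about (275,228)-(312,247). In the top view the tins are at about (280,244), (320,239) and (360,230), and the bar runs (304,277)-(355,268). The wrist view sees only counter. Next I'll segment the bar and tins.

Run:
```python
from h import *
def dark(c,x0,y0,x1,y1,name):
    im=c['pixels']; g=im.max(2)[y0:y1,x0:x1]
    m=(g<50).astype(np.uint8)
    n,l,s,ce=cv2.connectedComponentsWithStats(m,connectivity=8)
    k=1+np.argmax(s[1:,4]); ys,xs=np.where(l==k); pts=np.stack([xs+x0,ys+y0],1).astype(np.float32)
    rr=cv2.minAreaRect(pts); print(name,s[k],rr)
    v,u=pts.mean(0),cv2.fitLine(pts,cv2.DIST_L2,0,.01,.01)[:2].ravel()
    t=(pts-v)@u; e=[v+u*t.min(),v+u*t.max()]; print(e); return e
t=cam('top');s=cam('side')
et=dark(t,295,255,365,290,'top'); es=dark(s,262,215,325,255,'side')
et.sort(key=lambda p:p[0]); es.sort(key=lambda p:p[0])
for a,b in zip(et,es):
    print(tri([ray(t,a),ray(s,b)]))
for c,n,b in((t,'top',(220,180,430,310)),(s,'side',(220,180,440,340))):
    x0,y0,x1,y1=b
    o=cv2.resize(c['pixels'][y0:y1,x0:x1],None,fx=3.6,fy=3.6,interpolation=cv2.INTER_CUBIC)
    cv2.imwrite(f'pics/{n}z.png',o[:,:,::-1])
```

```text
top [  9  13  51  13 145] ((328.9621276855469, 273.8145446777344), (2.9614105224609375, 51.3905029296875), 78.43986511230469)
[array([303.79263, 278.989  ], dtype=float32), array([354.13586, 268.6624 ], dtype=float32)]
side [ 11  10  40  25 190] ((292.3584899902344, 236.74526977539062), (45.27486038208008, 4.330928802490234), 29.981639862060547)
[array([272.7594 , 225.41525], dtype=float32), array([311.93417, 248.11363], dtype=float32)]
(array([0.44284375, 0.04169625, 0.15644995]), [np.float64(0.0002070186578064692), np.float64(0.00020701865780643302)])
(array([ 0.47234652, -0.0939732 ,  0.15043509]), [np.float64(0.0030701915612132034), np.float64(0.0030701915612131475)])
```

View pics/topz.png

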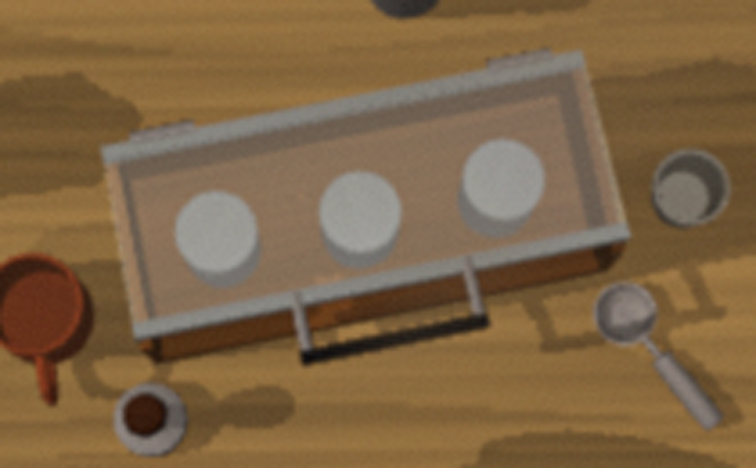

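View pics/sidez.png

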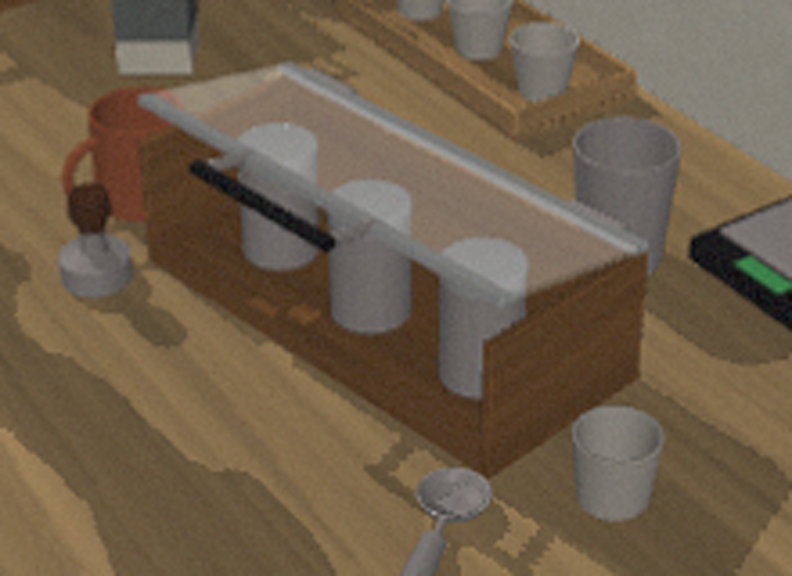

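Run:
```python
from h import *
t=cam('top');s=cam('side')
T=lambda p:(p[0]/3.6+220-.36,p[1]/3.6+180-.36)
S=T
print('rear edge tri', [np.round(tri([ray(t,T(a)),ray(s,S(b))]),4) if 0 else tri([ray(t,T(a)),ray(s,S(b))]) for a,b in (((103,150),(285,66)),((583,55),(643,246)))])
print('front edge', [tri([ray(t,T(a)),ray(s,S(b))]) for a,b in (((136,335),(143,100)),((627,234),(515,300)))])
# tins top centres
for a,b in (((217,232),(280,140)),((360,212),(371,197)),((503,180),(483,255))):
    x,e=tri([ray(t,T(a)),ray(s,S(b))]); print('tin',x.round(4),np.round(e,4),'onz',onz(t,T(a),.108).round(4),onz(s,S(b),.108).round(4))
ps=[onz(t,T(a),.118) for a in ((103,150),(583,55))]; d=ps[1]-ps[0]; print(ps,np.linalg.norm(d),np.degrees(np.arctan2(d[0],-d[1])))
```

```text
rear edge tri [(array([0.60796838, 0.19370118, 0.11761171]), [np.float64(0.00016200784380985525), np.float64(0.00016200784380996595)]), (array([ 0.67795737, -0.17549164,  0.11942773]), [np.float64(0.0005866586422163168), np.float64(0.0005866586422161)])]
front edge [(array([0.46406963, 0.16491125, 0.14468476]), [np.float64(0.0016657932893686766), np.float64(0.001665793289368696)]), (array([ 0.53889465, -0.20415063,  0.14466787]), [np.float64(0.005677926339933668), np.float64(0.00567792633993357)])]
tin [0.5476 0.1058 0.1098] [0.0033 0.0033] onz [0.5448 0.1073 0.108 ] [0.5524 0.1077 0.108 ]
tin [ 0.5612 -0.0034  0.1103] [0.0028 0.0028] onz [ 0.559  -0.0021  0.108 ] [ 0.566 -0.001  0.108]
tin [ 0.5839 -0.113   0.1121] [0.0023 0.0023] onz [ 0.5825 -0.1121  0.108 ] [ 0.5899 -0.1087  0.108 ]
[array([0.60774383, 0.19372561, 0.118     ]), array([ 0.67778018, -0.17533018,  0.118     ])] 0.3756424711401407 10.745343122689738
```

The measurements agree. Sheet width comes out at 0.376 m, tin tops at z ≈ 0.110 (0.108 expected), yaw ≈ 11°, bar at about (0.455,-0.027,0.153) and lid angle ≈ 0.19 rad. I'll add a helper that converts world goals into tool shifts and then go above the bar.

```bash
cat >> h.py <<'E'
from scipy.spatial.transform import Rotation as R_
def shift(p,yaw_y=None,frm=None):
    """mm shift in tool axes to put TCP at p; turn deg about tool z to bring tool y to world heading yaw_y (deg)"""
    s=r.read_state(); R=R_.from_quat(s['eef_rot']).as_matrix()
    d=R.T@(np.array(p)-s['ee_pos'])*1000
    a=np.degrees(np.arctan2(R[1,1],R[0,1]))
    tr=None if yaw_y is None else -((yaw_y-a+180)%360-180)
    print('shift',d.round(1),'turn',tr,'yaw now',a.round(2),'pos',s['ee_pos'].round(4),'t',round(s['time'],2),'w',round(s['width'],4),'F',s['ft_force'].round(2))
E
python3 -c "
from h import *
shift([.456,-.027,.27],11)"
```

```text
shift [-427.1 -462.9  -47.5] turn 54.83394918861508 yaw now 65.83 pos [0.2558 0.5702 0.2224] t 0.35 w 0.0871 F [0.31 0.46 0.91]
```

```bash
python3 -m crank '[[0,[-20,-22,-40],5],[-0.3,[-45,-49,-47],12],[-0.3,[-70,-76,-47],19],[-0.3,[-95,-103,-47],26],[-0.3,[-120,-130,-47],33],[-0.3,[-145,-157,-47],40],[-0.3,[-170,-184,-47],47],[-0.3,[-195,-211,-47],55],[-0.3,[-220,-238,-47],55],[-0.3,[-245,-265,-47],55],[-0.3,[-270,-292,-47],55],[-0.3,[-295,-319,-47],55]]' 20
python3 -c "
from h import *
shift([.456,-.027,.27],11)"
```

```text
time: 1.35
ee_pos: [0.3946, 0.1566, 0.2698]
eef_rot: [0.637, 0.771, 0.0, -0.0]
ft_force: [0.4, -0.6, 0.3]
width: 0.0308
shift [-191.9   25.8   -0.3] turn -0.16469715005339935 yaw now 10.84 pos [0.3946 0.1566 0.2698] t 1.35 w 0.0308 F [ 0.42 -0.59  0.32]
```

```bash
python3 -m crank '[[-0.3,[-35,5,0],0],[-0.3,[-70,10,0],0],[-0.3,[-105,15,0],0],[-0.3,[-140,19,0],0],[-0.3,[-165,22,0],0],[-0.3,[-180,25,0],0],[-0.3,[-190,26,0],0],[-0.3,[-190,26,0],0],[-0.3,[-190,26,0],0]]'
python3 - <<'E'
from h import *
shift([.456,-.027,.20],11)
c=cam('wrist','w1.png'); print(np.round(c['cam_to_world'],3).tolist())
cam('side','s1.png')
E
```

```text
time: 2.1
ee_pos: [0.4555, -0.0227, 0.2694]
eef_rot: [0.637, 0.771, 0.0, -0.0]
ft_force: [0.1, 0.7, 0.3]
width: 0.0306
shift [-4.4 -0.3 69.4] turn -0.16707675832404334 yaw now 10.83 pos [ 0.4555 -0.0227  0.2694] t 2.1 w 0.0306 F [0.1  0.73 0.27]
[[0.982, 0.18, 0.052, 0.441], [0.188, -0.943, -0.274, 0.052], [-0.0, 0.279, -0.96, 0.431], [0.0, 0.0, 0.0, 1.0]]
```

View pics/w1.png

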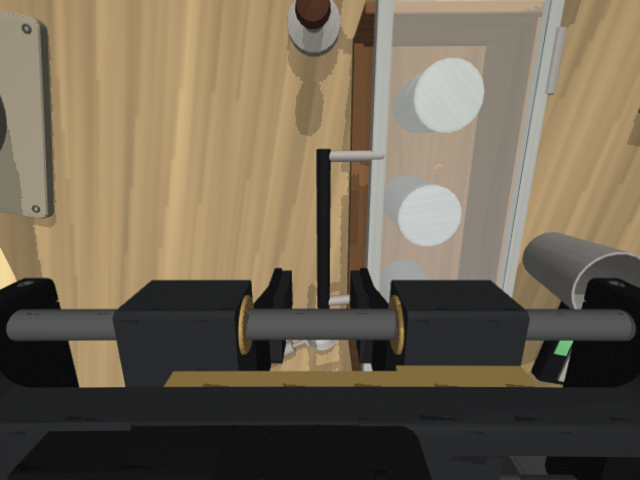

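View pics/s1.png

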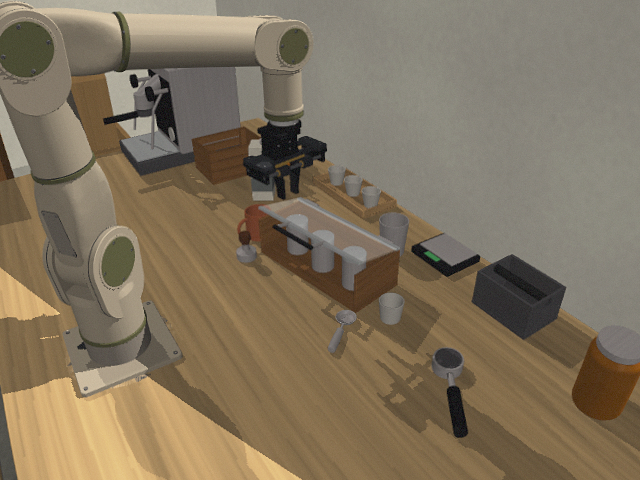

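The wrist view shows the bar running straight down at u≈323 from v≈150. The rods meet it at v≈156 and v≈299, and the fingers straddle it at u≈322. I'll cross these points with the other views.

Run:
```python
from h import *
c=cam('wrist');s=cam('side');t=cam('top')
for z in (.14,.153,.165):
    a=onz(c,(323,156),z);b=onz(c,(323,299),z);print(z,a.round(4),b.round(4),np.linalg.norm(a-b),((a+b)/2).round(4),np.degrees(np.arctan2(b[0]-a[0],a[1]-b[1])))
print(tri([ray(c,(323,151)),ray(s,(272.8,225.4))]))
print(tri([ray(c,(323,151)),ray(t,(303.8,279)),ray(s,(272.8,225.4))]))
```

```text
0.14 [0.4453 0.0373 0.14  ] [ 0.471  -0.0942  0.14  ] 0.13404942576849968 [ 0.4582 -0.0285  0.14  ] 11.04499398670879
0.153 [0.4451 0.038  0.153 ] [ 0.4697 -0.0877  0.153 ] 0.12806551244879213 [ 0.4574 -0.0248  0.153 ] 11.044993986708786
0.165 [0.4449 0.0386 0.165 ] [ 0.4684 -0.0816  0.165 ] 0.12254190015367751 [ 0.4567 -0.0215  0.165 ] 11.044993986708784
(array([0.44372939, 0.0422551 , 0.15595076]), [np.float64(0.0006517221958478476), np.float64(0.0006517221958477202)])
(array([0.44344201, 0.04192257, 0.15613314]), [np.float64(0.0008778586646127017), np.float64(0.0005143494015717181), np.float64(0.000540279871896842)])
```

```bash
python3 -m crank '[[-0.3,[-3,1.5,35],0],[-0.3,[-3,1.5,70],0],[-0.3,[-3,1.5,100],0],[-0.3,[-3,1.5,120],0],[-0.3,[-3,1.5,132],0],[-0.3,[-3,1.5,136],0],[-0.3,[-3,1.5,136],0]]'
python3 - <<'E'
from h import *
shift([.4575,-.0255,.133],11)
c=cam('side','s2.png');cam('wrist','w2.png')
cv2.imwrite('pics/s2z.png',cv2.resize(c['pixels'][120:320,180:420],None,fx=3,fy=3,interpolation=cv2.INTER_CUBIC)[:,:,::-1])
E
```

```text
time: 2.93
ee_pos: [0.4572, -0.0256, 0.1329]
eef_rot: [0.637, 0.771, -0.001, -0.0]
ft_force: [-0.6, 0.2, 0.9]
width: 0.0306
shift [ 0.1  0.3 -0.1] turn -0.13188847870168274 yaw now 10.87 pos [ 0.4572 -0.0256  0.1329] t 2.93 w 0.0306 F [-0.63  0.18  0.92]
```

View pics/s2z.png

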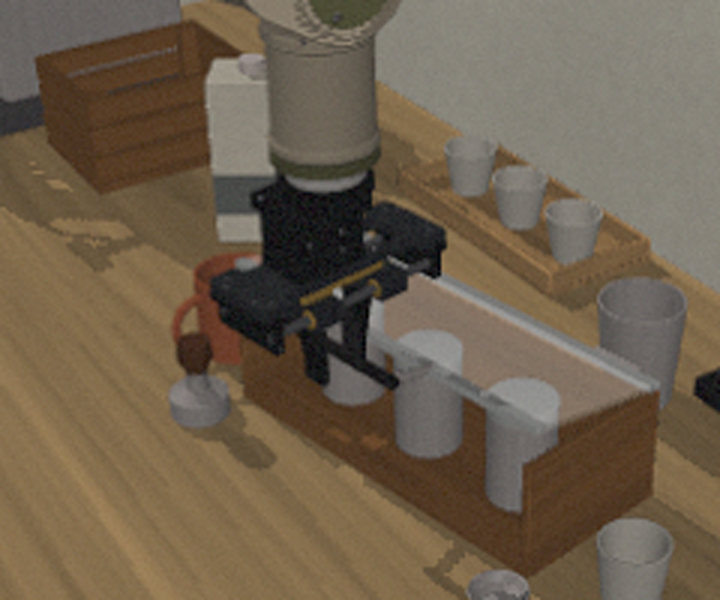

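View pics/w2.png

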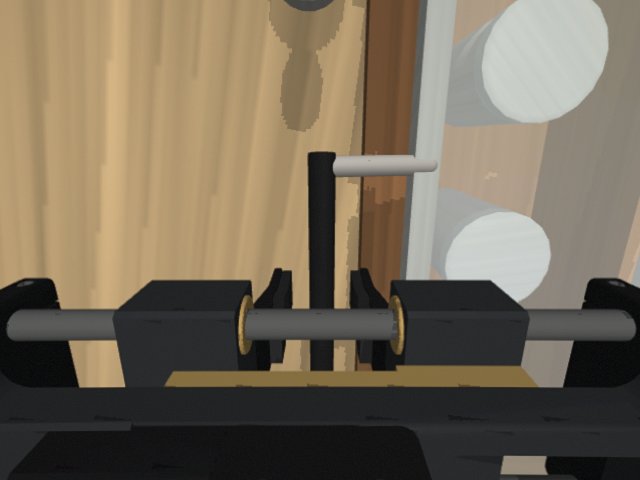

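The wrist view shows the bar between the open fingers (u≈322) and clear of the sheet edge. I'll close on it.

```bash
python3 -m crank '[[-1,[0,0,0],0],[-1,[0,0,0],0],[-1,[0,0,0],0],[-1,[0,0,0],0],[-1,[0,0,0],0]]' 15
python3 - <<'E'
from h import *
shift([.4575,-.0255,.133],11)
t=cam('top');s=cam('side')
# waypoints: bar path in tool y (caddy x), z(down negative) for hinge from measurement
for th0 in (.17,.185,.2):
    print(th0)
    for th in np.arange(th0,1.68,.12): print(round(th,2),round(198*(np.cos(th0)-np.cos(th)),1),round(-198*(np.sin(th)-np.sin(th0)),1))
E
```

```text
time: 3.45
ee_pos: [0.4583, -0.0258, 0.134]
eef_rot: [0.637, 0.771, 0.001, 0.0]
ft_force: [3.3, 0.2, 0.5]
width: 0.0111
shift [ 0.4 -0.8  1. ] turn -0.1594009910301395 yaw now 10.84 pos [ 0.4583 -0.0258  0.134 ] t 3.45 w 0.0111 F [3.28 0.22 0.52]
0.17
0.17 0.0 -0.0
0.29 5.4 -23.1
0.41 13.6 -45.4
0.53 24.3 -66.6
0.65 37.5 -86.3
0.77 53.0 -104.3
0.89 70.5 -120.4
1.01 89.8 -134.2
1.13 110.7 -145.6
1.25 132.7 -154.4
1.37 155.7 -160.5
1.49 179.2 -163.9
1.61 202.9 -164.3
0.185
0.18 0.0 -0.0
0.3 5.8 -23.0
0.42 14.2 -45.2
0.54 25.3 -66.2
0.66 38.8 -85.8
0.78 54.6 -103.5
0.9 72.3 -119.3
1.02 91.8 -132.8
1.14 112.8 -143.9
1.27 135.0 -152.4
1.38 158.0 -158.2
1.5 181.6 -161.2
1.62 205.3 -161.3
0.2
0.2 0.0 -0.0
0.32 6.1 -22.9
0.44 14.9 -45.0
0.56 26.3 -65.8
0.68 40.1 -85.2
0.8 56.1 -102.7
0.92 74.1 -118.2
1.04 93.8 -131.4
1.16 115.0 -142.2
1.28 137.3 -150.4
1.4 160.4 -155.8
1.52 184.0 -158.4
1.64 207.7 -158.2
```

```bash
python3 -m crank '[[-1,[0,1.5,-8],0],[-1,[0,3.5,-15],0],[-1,[0,6,-23],0],[-1,[0,8.5,-31],0],[-1,[0,11,-38],0],[-1,[0,14,-45],0]]'
python3 -c "
from h import *
shift([.4575,-.0255,.133],11)"
```

```text
time: 4.05
ee_pos: [0.4718, -0.0232, 0.1786]
eef_rot: [0.637, 0.771, 0.0, 0.0]
ft_force: [5.2, 1.0, -6.0]
width: 0.0113
shift [  0.5 -14.5  45.6] turn -0.1609492751768471 yaw now 10.84 pos [ 0.4718 -0.0232  0.1786] t 4.05 w 0.0113 F [ 5.21  1.01 -6.05]
```

```bash
python3 -m crank '[[-1,[0,5,-8],0],[-1,[0,9,-15],0],[-1,[0,13.5,-21],0],[-1,[0,18,-28],0],[-1,[0,22.5,-35],0],[-1,[0,27,-41],0],[-1,[0,32,-47],0],[-1,[0,37,-53],0],[-1,[0,43,-59],0],[-1,[0,49,-64.5],0],[-1,[0,54.5,-70],0],[-1,[0,60,-74.5],0]]'
python3 -c "
from h import *
shift([.4575,-.0255,.133],11)"
```

```text
time: 5.05
ee_pos: [0.5286, -0.0125, 0.254]
eef_rot: [0.637, 0.77, -0.001, -0.002]
ft_force: [-14.4, -1.0, 12.2]
width: 0.0116
shift [  0.4 -71.7 121.4] turn -0.20418015687533853 yaw now 10.8 pos [ 0.5286 -0.0125  0.254 ] t 5.05 w 0.0116 F [-14.43  -0.96  12.21]
```

```bash
python3 -m crank '[[-1,[0,3,-3],0],[-1,[0,8,-8],0],[-1,[0,14,-12],0],[-1,[0,22,-16],0],[-1,[0,31,-21],0],[-1,[0,40,-25],0],[-1,[0,49,-29],0],[-1,[0,58,-32],0],[-1,[0,68,-35.5],0],[-1,[0,77,-37.5],0],[-1,[0,84,-39],0],[-1,[0,89,-40],0]]'
python3 - <<'E'
from h import *
shift([.4575,-.0255,.133],11)
c=cam('side','s3.png')
E
```

```text
time: 6.05
ee_pos: [0.6183, 0.0046, 0.2933]
eef_rot: [0.637, 0.771, -0.0, 0.0]
ft_force: [-3.4, -0.7, 2.2]
width: 0.0117
shift [   0.7 -163.6  160.4] turn -0.16728656920889762 yaw now 10.83 pos [0.6183 0.0046 0.2933] t 6.05 w 0.0117 F [-3.43 -0.73  2.19]
```

View pics/s3.png

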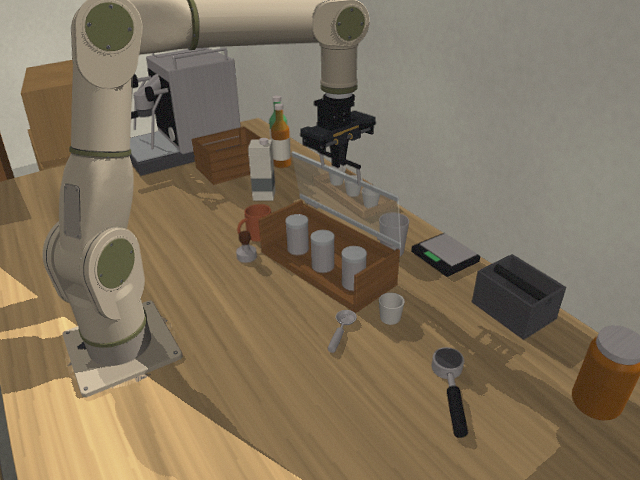

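The side view shows the lid standing nearly upright, the bar still in the fingers at about (352,165) and the tins undisturbed. I'll take it on slowly to the stop.

```bash
python3 -m crank '[[-1,[0,4,-1],0],[-1,[0,9,-1.5],0],[-1,[0,14,-2],0],[-1,[0,19,-2.5],0],[-1,[0,24,-2.5],0],[-1,[0,29,-2.5],0],[-1,[0,34,-2.5],0],[-1,[0,39,-2.5],0],[-1,[0,43,-2],0],[-1,[0,46,-2],0]]'
python3 -c "
from h import *
shift([.4575,-.0255,.133],11)"
```

```text
time: 6.93
ee_pos: [0.6635, 0.0133, 0.2948]
eef_rot: [0.637, 0.771, -0.0, 0.0]
ft_force: [-1.7, -1.7, 2.7]
width: 0.0117
shift [   0.6 -209.6  161.8] turn -0.17248599821161292 yaw now 10.83 pos [0.6635 0.0133 0.2948] t 6.93 w 0.0117 F [-1.7  -1.66  2.73]
```

```bash
python3 -m crank '[[-1,[0,2,0],0],[-1,[0,4,0.5],0],[-1,[0,6,0.5],0],[-1,[0,7,0.5],0],[-1,[0,7,0.5],0]]'
python3 -c "
from h import *
shift([.4575,-.0255,.133],11)"
```

```text
time: 7.35
ee_pos: [0.6667, 0.0139, 0.2945]
eef_rot: [0.638, 0.77, -0.002, -0.003]
ft_force: [-21.8, -2.9, 9.4]
width: 0.0115
shift [ 1.000e-01 -2.117e+02  1.631e+02] turn -0.23216458414347585 yaw now 10.77 pos [0.6667 0.0139 0.2945] t 7.35 w 0.0115 F [-21.78  -2.92   9.37]
```

Firmly on the stop (22 N push back). I'll ease off 4 mm, release, and rise.

```bash
python3 -m crank '[[-1,[0,-2,0],0],[-1,[0,-4,0],0],[-0.3,[0,-4,0],0],[-0.3,[0,-4,0],0],[-0.3,[0,-4,0],0],[-0.3,[0,-4,-12],0],[-0.3,[0,-4,-30],0],[-0.3,[0,-4,-55],0],[-0.3,[0,-4,-80],0],[-0.3,[0,-4,-80],0]]'
python3 - <<'E'
from h import *
shift([.4575,-.0255,.133],11)
c=cam('side','s4.png');cam('top','t4.png');cam('wrist','w4.png')
E
```

```text
time: 8.18
ee_pos: [0.667, 0.0138, 0.3806]
eef_rot: [0.637, 0.771, 0.002, 0.003]
ft_force: [-0.4, -0.1, 0.3]
width: 0.0302
shift [   1.1 -214.9  246.1] turn -0.1403247044005127 yaw now 10.86 pos [0.667  0.0138 0.3806] t 8.18 w 0.0302 F [-0.41 -0.14  0.28]
```

View pics/s4.png

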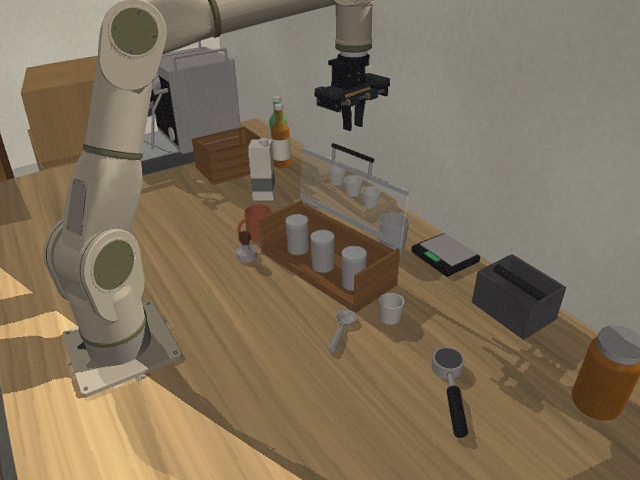

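View pics/t4.png

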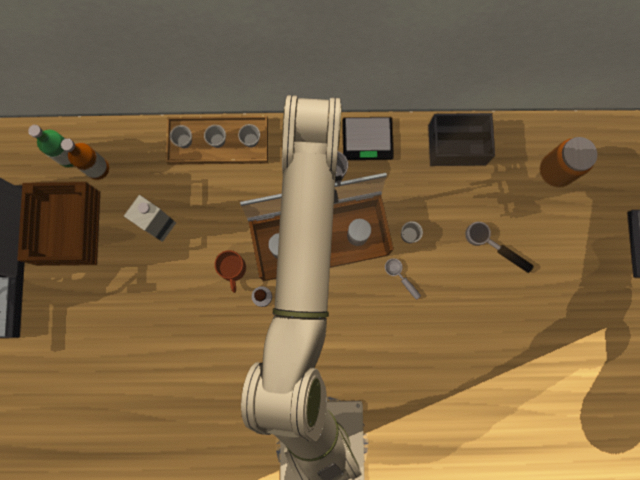

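View pics/w4.png

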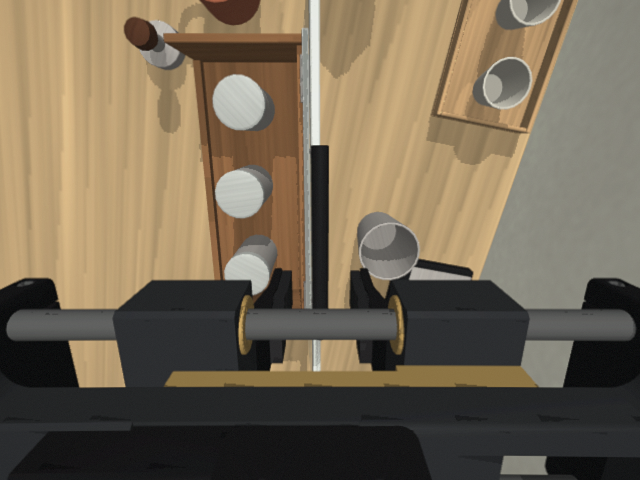

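The side and wrist views show the lid leaning open past upright, the bar free below the fingers at about (320,150-300) in the wrist view. The tin tops there are at about (240,102), (243,192) and (247,275). I'll measure the tins from this view together with the side view.

```bash
cat >> h.py <<'E'
def tops(c,z=.108,lo=150,roi=None,amin=400,show=None):
    """bright grey blobs -> ellipse"""
    im=c['pixels'].astype(int); m=((im.min(2)>lo)&(im.max(2)-im.min(2)<28)).astype(np.uint8)
    if roi: k=np.zeros_like(m);k[roi[1]:roi[3],roi[0]:roi[2]]=1;m*=k
    m=cv2.morphologyEx(m,cv2.MORPH_OPEN,np.ones((5,5),np.uint8))
    out=[]
    for q in cv2.findContours(m,cv2.RETR_EXTERNAL,cv2.CHAIN_APPROX_NONE)[0]:
        if cv2.contourArea(q)<amin: continue
        e=cv2.fitEllipse(cv2.convexHull(q)); out.append(e)
        p=onz(c,e[0],z); print(np.round(e[0],1),np.round(e[1],1),cv2.contourArea(q),p.round(4))
    return out
E
python3 - <<'E'
from h import *
c=cam('wrist')
for lo in (150,180,200): print(lo);tops(c,lo=lo,roi=(195,55,300,300))
E
```

```text
150
[246.9 274.1] [40.3 44.6] 1065.5 [ 0.5854 -0.11    0.108 ]
[239.4 193.8] [46.2 48.9] 1717.0 [ 0.5617 -0.0009  0.108 ]
[238.9 101.9] [50.7 55.5] 2142.0 [0.5478 0.1089 0.108 ]
180
[246.6 273.2] [37.6 42.5] 886.0 [ 0.5849 -0.1089  0.108 ]
[238.3 189.9] [37.5 46.8] 1252.5 [0.5597 0.0038 0.108 ]
[238.8  99.7] [47.  51.7] 1713.5 [0.5475 0.1113 0.108 ]
200
```

```bash
python3 -c "
from h import *
shift([.5475,.108,.26],101)"
python3 -m crank '[[0,[15,-20,0],-7],[0.5,[35,-45,0],-14],[1,[60,-75,0],-21],[1,[80,-105,0],-28],[1,[92,-125,0],-35],[1,[96,-135,0],-42],[1,[96,-135,0],-49],[1,[96,-135,0],-56],[1,[96,-135,0],-63],[1,[96,-135,0],-70],[1,[96,-135,0],-77],[1,[96,-135,0],-84]]'
python3 -c "
from h import *
shift([.5475,.108,.26],101)"
```

```text
shift [114.5 -98.4 114. ] turn -90.15838623096289 yaw now 10.84 pos [0.6658 0.0141 0.3739] t 8.38 w 0.0302 F [ 0.18 -0.21 -0.42]
time: 9.38
ee_pos: [0.5148, 0.0829, 0.3736]
eef_rot: [-0.045, 0.999, -0.0, -0.001]
ft_force: [-0.7, -0.1, -0.0]
width: 0.0867
shift [-35.   22.  113.5] turn -5.79726961376133 yaw now 95.2 pos [0.5148 0.0829 0.3736] t 9.38 w 0.0867 F [-0.71 -0.06 -0.02]
```

```bash
python3 -m crank '[[1,[-10,7,20],-6],[1,[-22,14,45],-6],[1,[-32,20,70],-6],[1,[-35,22,85],-6],[1,[-35,22,85],-6],[1,[-35,22,85],-6]]'
python3 - <<'E'
from h import *
shift([.5475,.108,.26],101)
c=cam('wrist','w5.png');cam('side','s5.png')
tops(c,lo=150)
E
```

```text
time: 9.88
ee_pos: [0.5476, 0.1076, 0.2887]
eef_rot: [-0.094, 0.996, -0.0, -0.001]
ft_force: [0.2, 0.2, 0.1]
width: 0.0872
shift [-0.1  0.5 28.7] turn -0.15858217369887484 yaw now 100.84 pos [0.5476 0.1076 0.2887] t 9.88 w 0.0872 F [0.22 0.16 0.05]
[321.7 212. ] [57.6 58.7] 2579.0 [0.5459 0.1077 0.108 ]
[107.6 208. ] [53.5 64.5] 2630.5 [ 0.5835 -0.1115  0.108 ]
[215.8 205.3] [56.3 61.4] 2650.5 [ 0.5596 -0.0018  0.108 ]
[ 66.4 103.9] [32.6 41.1] 913.5 [ 0.4884 -0.1509  0.108 ]
[24.  34.1] [14.6 83.2] 770.0 [ 0.4357 -0.1865  0.108 ]
```

View pics/w5.png

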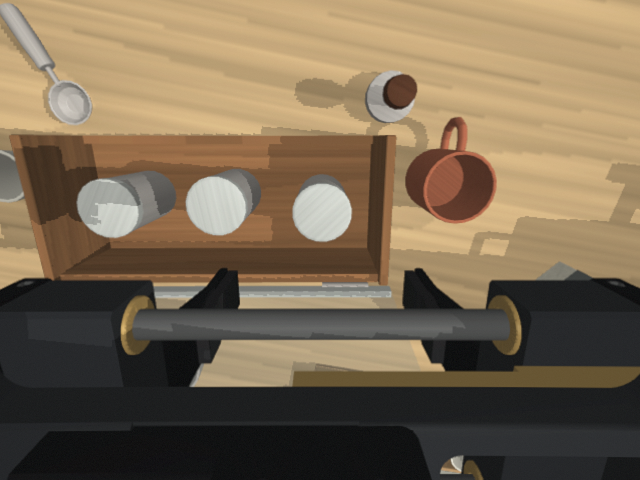

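View pics/s5.png

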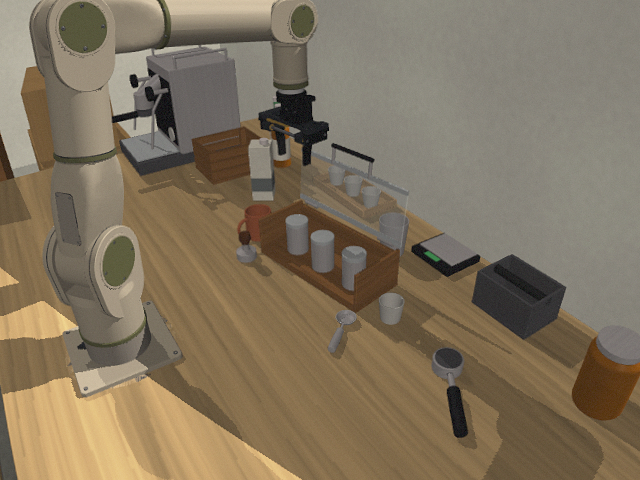

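Both wrist views and the earlier views agree on the tins to about 3 mm: left (.547,.108), middle (.5605,-.002), right (.5845,-.1115). In w5 the left tin is centred between the jaws at (322,212). I'll open to 76 mm so the left finger clears the cheek by about 10 mm, and descend.

```bash
python3 -m crank '[[0.75,[0,0,35],0],[0.75,[0,0.5,75],0],[0.75,[0,0.5,110],0],[0.75,[0,0.5,135],0],[0.75,[0,0.5,150],0],[0.75,[0,0.5,150],0]]'
python3 - <<'E'
from h import *
shift([.547,.108,.06],101)
c=cam('wrist','w6.png'); tops(c,lo=150,amin=800)
E
```

```text
time: 10.48
ee_pos: [0.5468, 0.1077, 0.1376]
eef_rot: [-0.094, 0.996, -0.0, -0.002]
ft_force: [0.3, -0.7, -0.7]
width: 0.076
shift [-0.5  0.3 77.6] turn -0.1744174416225519 yaw now 100.83 pos [0.5468 0.1077 0.1376] t 10.48 w 0.076 F [ 0.28 -0.67 -0.68]
[321.7 264.6] [ 94.1 100.6] 7224.5 [0.5449 0.1074 0.108 ]
[139.8 253.5] [ 90.1 106.8] 6261.0 [ 0.5584 -0.0019  0.108 ]
[428.   87.6] [51.8 64.8] 1220.0 [0.4362 0.1437 0.108 ]
[418.7  57.5] [37.1 60.3] 1067.5 [0.4233 0.135  0.108 ]
```

View pics/w6.png

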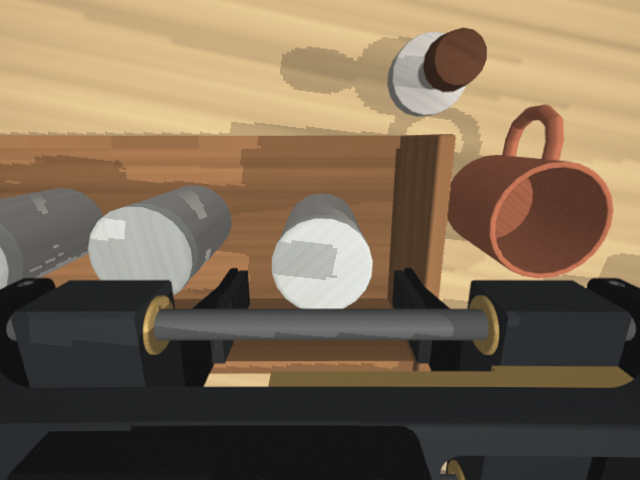

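The left tin top is centred between the fingers at (322,265), with clearance to the middle tin and the cheek. Going down and gripping.

```bash
python3 -m crank '[[0.75,[1,0,25],0],[0.75,[1,0,50],0],[0.75,[1,0,68],0],[0.75,[1,0,77],0],[0.75,[1,0,77],0],[-1,[1,0,77],0],[-1,[1,0,77],0],[-1,[1,0,77],0],[-1,[1,0,77],0]]' 25
python3 -c "
from h import *
shift([.547,.108,.06],101)"
```

```text
time: 11.28
ee_pos: [0.5483, 0.1083, 0.0641]
eef_rot: [-0.094, 0.996, 0.0, 0.001]
ft_force: [0.1, 0.5, 6.5]
width: 0.0615
shift [ 1.3 -0.1  4.1] turn -0.1638023137471123 yaw now 100.84 pos [0.5483 0.1083 0.0641] t 11.28 w 0.0615 F [0.06 0.48 6.48]
```

Run:
```python
from h import *
c=cam('wrist','w7.png');cc=cam('side');cam('side')
shift([.547,.108,.06],101)
cv2.imwrite('pics/s7z.png',cv2.resize(cc['pixels'][120:320,180:420],None,fx=3,fy=3,interpolation=cv2.INTER_CUBIC)[:,:,::-1])
print(r.read_state()['torque'])
```

```text
shift [ 1.3 -0.1  4.1] turn -0.16039115071203014 yaw now 100.84 pos [0.5482 0.1084 0.0641] t 11.43 w 0.0613 F [-0.24  0.5   7.32]
[-0.02842425  0.24542666  0.04082765]
```

View pics/s7z.png

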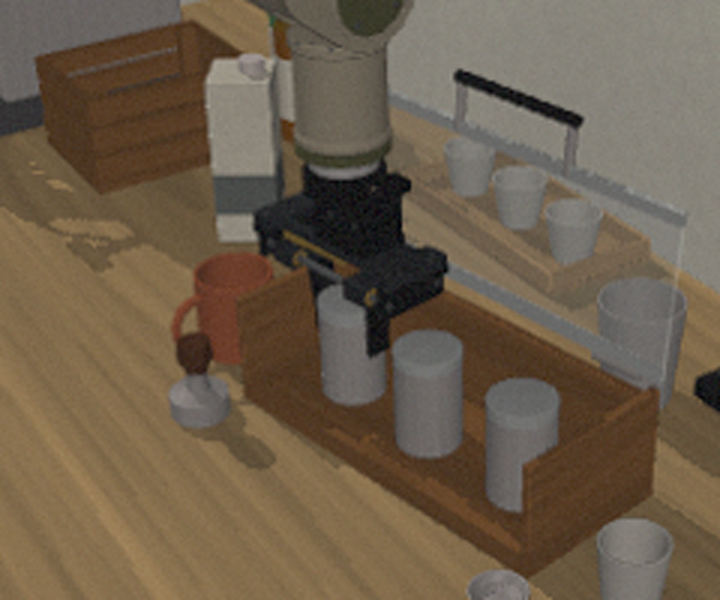

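View pics/w7.png

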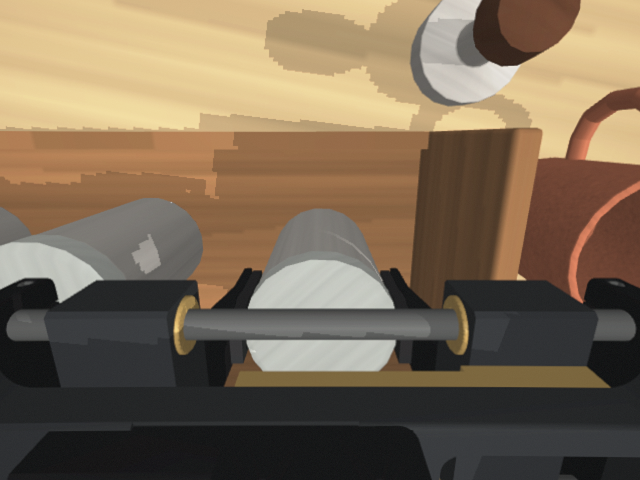

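The side and wrist views show the left tin between the pads, upright at (320,290), but the tool feels about 7 N upward, roughly 34 mm to the front. Something under the gripper body may rest on the tin. I'll let go, go up 10 mm, and compare.

```bash
python3 -m crank '[[0.75,[0,0,0],0],[0.75,[0,0,0],0],[0.75,[0,0,0],0]]'
python3 -c "
from h import *
shift([.547,.108,.06],101)"
python3 -m crank '[[0.75,[0,0,-6],0],[0.75,[0,0,-12],0],[0.75,[0,0,-12],0],[0.75,[0,0,-12],0]]'
python3 -c "
from h import *
shift([.547,.108,.06],101)"
```

```text
time: 11.68
ee_pos: [0.5473, 0.108, 0.0628]
eef_rot: [-0.094, 0.996, 0.0, 0.0]
ft_force: [0.1, 0.3, 0.4]
width: 0.0725
shift [0.3 0.  2.8] turn -0.16165903912678914 yaw now 100.84 pos [0.5473 0.108  0.0628] t 11.68 w 0.0725 F [0.08 0.32 0.35]
time: 12.02
ee_pos: [0.5476, 0.1081, 0.0752]
eef_rot: [-0.094, 0.996, 0.0, 0.001]
ft_force: [0.2, -1.2, 0.6]
width: 0.0753
shift [ 0.7  0.  15.2] turn -0.17027353032185033 yaw now 100.83 pos [0.5476 0.1081 0.0752] t 12.02 w 0.0753 F [ 0.18 -1.19  0.64]
```

The force disappears as the fingers open, so it comes from closing (the pads push down a little) and not from a collision. Back down and gripping again.

```bash
python3 -m crank '[[0.75,[0,0,5],0],[0.75,[0,0,11],0],[0.75,[0,0,11],0],[-1,[0,0,11],0],[-1,[0,0,11],0],[-1,[0,0,11],0],[-1,[0,0,11],0],[-1,[0,0,9],0],[-1,[0,0,9],0]]' 25
python3 -c "
from h import *
shift([.547,.108,.06],101)"
```

```text
time: 12.77
ee_pos: [0.5472, 0.108, 0.0658]
eef_rot: [-0.094, 0.996, 0.0, 0.0]
ft_force: [-0.1, 0.5, -1.3]
width: 0.0616
shift [0.2 0.  5.8] turn -0.16362076895404698 yaw now 100.84 pos [0.5472 0.108  0.0658] t 12.77 w 0.0616 F [-0.14  0.49 -1.35]
```

```bash
python3 -m crank '[[-1,[0,0,4],0],[-1,[0,0,-4],0],[-1,[0,0,-12],0],[-1,[0,0,-20],0],[-1,[0,0,-28],0],[-1,[0,0,-36],0],[-1,[0,0,-40],0],[-1,[0,0,-40],0],[-1,[0,0,-40],0],[-1,[0,0,-40],0],[-1,[0,0,-40],0],[-1,[0,0,-40],0]]'
cat >> h.py <<'E'
def weigh(n=6):
    F=[]
    for i in range(n):
        s=r.read_state(); F.append(s['ft_force'].copy()); r.camera('side')
    print('F',np.mean(F,0).round(2),'std',np.std(F,0).round(2),'tq2,4',s['joint_torque'].round(2));
E
python3 - <<'E'
from h import *
shift([.547,.108,.06],101); weigh(8)
c=cam('side')
cv2.imwrite('pics/s8z.png',cv2.resize(c['pixels'][120:320,180:420],None,fx=3,fy=3,interpolation=cv2.INTER_CUBIC)[:,:,::-1])
E
```

```text
time: 13.77
ee_pos: [0.547, 0.1079, 0.1051]
eef_rot: [-0.094, 0.996, -0.0, -0.0]
ft_force: [-1.0, 0.3, -2.2]
width: 0.0616
shift [-0.1  0.1 45.1] turn -0.1657864798177684 yaw now 100.83 pos [0.547  0.1079 0.1051] t 13.77 w 0.0616 F [-0.99  0.34 -2.17]
F [ 0.17  0.25 -2.08] std [0.59 0.57 0.37] tq2,4 [ 0.000e+00 -5.125e+01  5.810e+00 -3.562e+01  5.000e-02  8.000e-02
  0.000e+00]
```

View pics/s8z.png

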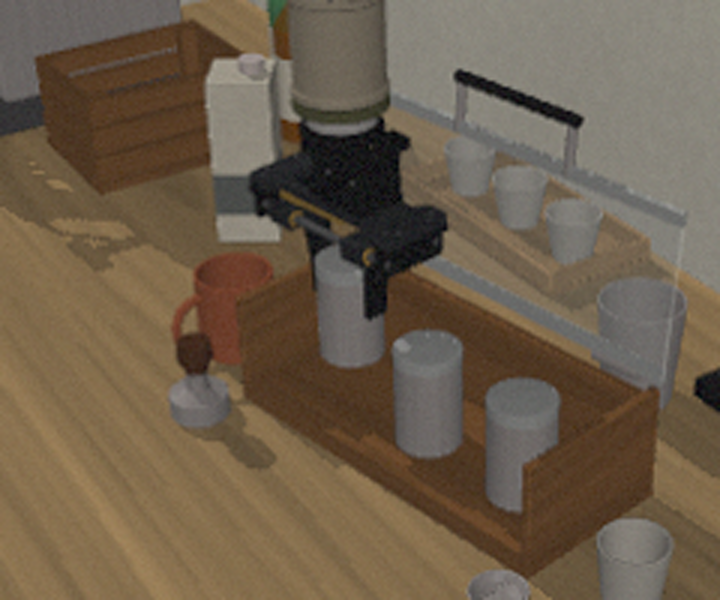

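The left tin is up about 4 cm, upright over its place at about (350,305) in the enlarged side view, and weighs about 2.1 N. Setting it back.

```bash
python3 -m crank '[[-1,[0,0,10],0],[-1,[0,0,20],0],[-1,[0,0,29],0],[-1,[0,0,35],0],[-1,[0,0,38.5],0],[-1,[0,0,40],0],[-1,[0,0,40],0],[0.75,[0,0,40],0],[0.75,[0,0,40],0],[0.75,[0,0,40],0],[0.75,[0,0,40],0],[0.75,[0,0,40],0]]'
python3 - <<'E'
from h import *
shift([.547,.108,.06],101); weigh(3)
E
```

```text
time: 15.22
ee_pos: [0.5475, 0.1081, 0.0659]
eef_rot: [-0.094, 0.996, 0.0, 0.0]
ft_force: [0.7, -0.3, -0.4]
width: 0.075
shift [ 0.5 -0.   5.9] turn -0.16435781328078747 yaw now 100.84 pos [0.5475 0.1081 0.0659] t 15.22 w 0.075 F [ 0.71 -0.33 -0.35]
F [-0.01 -0.01 -0.04] std [0.61 0.23 0.25] tq2,4 [ 0.000e+00 -5.225e+01  6.450e+00 -3.306e+01  5.000e-02  7.000e-02
 -0.000e+00]
```

Released. I'll rise and move over the middle tin, then check all three.

```bash
python3 -m crank '[[0.75,[0,0,-8],0],[0.75,[0,0,-25],0],[0.75,[0,0,-55],0],[0.75,[0,0,-80],0],[0.75,[0,-20,-90],0],[0.75,[0,-45,-90],0],[0.75,[0,-70,-90],0],[0.75,[0,-95,-90],0],[0.75,[0,-110,-90],0],[0.75,[0,-110,-90],0]]'
python3 - <<'E'
from h import *
shift([.5605,-.002,.065],101)
c=cam('wrist','w9.png'); tops(c,lo=150,amin=800); cam('side','s9.png')
E
```

```text
time: 16.2
ee_pos: [0.5683, -0.0045, 0.1564]
eef_rot: [-0.092, 0.996, -0.001, 0.0]
ft_force: [-0.6, -0.6, -0.2]
width: 0.0761
shift [ 7.2  4.  91.4] turn -0.4720745562028412 yaw now 100.53 pos [ 0.5683 -0.0045  0.1564] t 16.2 w 0.0761 F [-0.57 -0.57 -0.23]
[491.4 253.1] [83.5 97.4] 5536.0 [0.5451 0.1057 0.108 ]
[157.5 248.9] [82.8 96.6] 5721.5 [ 0.5827 -0.1123  0.108 ]
[326.2 244.4] [88.8 93.1] 6347.0 [ 0.5592 -0.0031  0.108 ]
[559.8  92.5] [38.8 57.8] 1081.5 [0.4436 0.1124 0.108 ]
[83.7 81.4] [47.1 85.6] 2176.0 [ 0.4879 -0.1586  0.108 ]
[559.6  57.4] [32.4 66.3] 1334.0 [0.4264 0.1052 0.108 ]
```

View pics/w9.png

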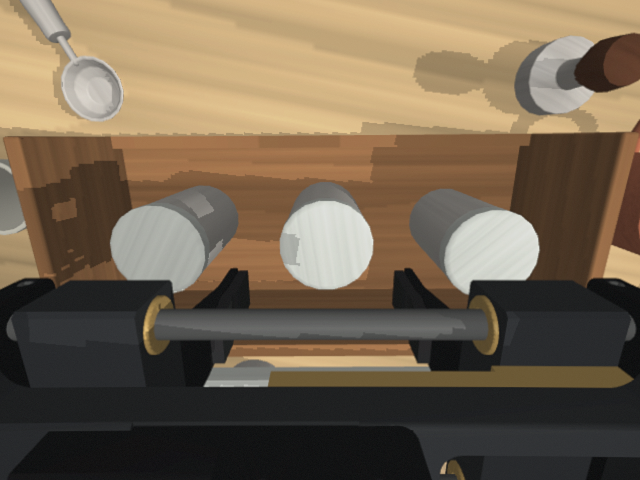

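The left tin is back where it was, at about (491,253), and the middle tin top is at (326,244). Descending on the middle one.

```bash
python3 -m crank '[[0.75,[4,2,5],0],[0.75,[7,3,20],0],[0.75,[7,3,45],0],[0.75,[7,3,70],0],[0.75,[7,3,85],0],[0.75,[7,3,90],0],[0.75,[7,3,90],0],[-1,[7,3,90],0],[-1,[7,3,90],0],[-1,[7,3,90],0],[-1,[7,3,88],0],[-1,[7,3,88],0]]'
python3 -c "
from h import *
shift([.5605,-.002,.065],101)"
```

```text
time: 17.3
ee_pos: [0.5608, 0.0017, 0.0683]
eef_rot: [-0.094, 0.996, 0.0, 0.0]
ft_force: [-0.7, 0.3, -1.0]
width: 0.061
shift [ 1.  -3.6  3.3] turn -0.17004554064547506 yaw now 100.83 pos [0.5608 0.0017 0.0683] t 17.3 w 0.061 F [-0.71  0.25 -1.  ]
```

```bash
python3 -m crank '[[-1,[0,0,-4],0],[-1,[0,0,-12],0],[-1,[0,0,-20],0],[-1,[0,0,-28],0],[-1,[0,0,-36],0],[-1,[0,0,-40],0],[-1,[0,0,-40],0],[-1,[0,0,-40],0],[-1,[0,0,-40],0],[-1,[0,0,-40],0],[-1,[0,0,-40],0]]'
python3 - <<'E'
from h import *
shift([.5605,-.002,.065],101); weigh(8)
c=cam('side')
cv2.imwrite('pics/s10z.png',cv2.resize(c['pixels'][120:320,180:420],None,fx=3,fy=3,interpolation=cv2.INTER_CUBIC)[:,:,::-1])
E
```

```text
time: 18.22
ee_pos: [0.5602, 0.0016, 0.1071]
eef_rot: [-0.094, 0.996, -0.0, -0.0]
ft_force: [-0.6, -0.1, -1.3]
width: 0.0608
shift [ 0.4 -3.6 42.1] turn -0.16480665817292106 yaw now 100.84 pos [0.5602 0.0016 0.1071] t 18.22 w 0.0608 F [-0.58 -0.12 -1.31]
F [-0.23 -0.03 -1.66] std [0.48 0.29 0.5 ] tq2,4 [  0.   -50.35   6.63 -35.37   0.06   0.07   0.  ]
```

View pics/s10z.png

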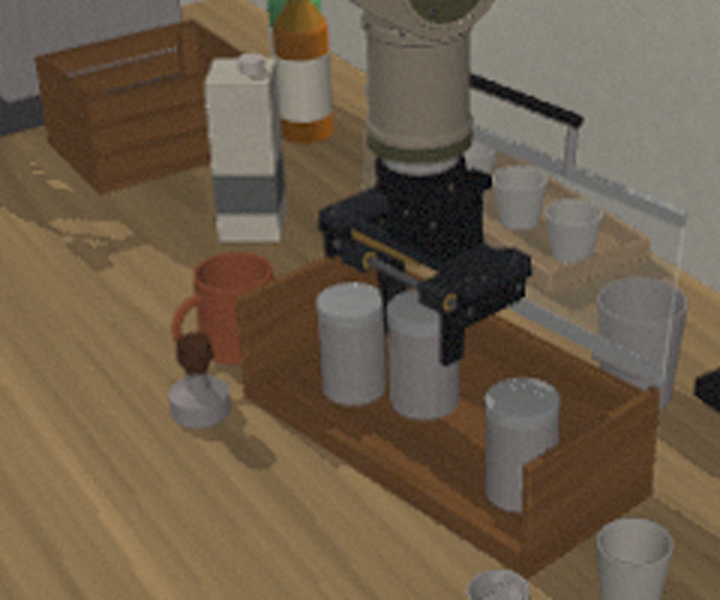

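The middle tin is lifted upright at about (425,355) in the enlarged view, weighing about 1.7 N. Setting it back.

```bash
python3 -m crank '[[-1,[0,0,10],0],[-1,[0,0,20],0],[-1,[0,0,29],0],[-1,[0,0,35],0],[-1,[0,0,38.5],0],[-1,[0,0,40],0],[-1,[0,0,40],0],[0.75,[0,0,40],0],[0.75,[0,0,40],0],[0.75,[0,0,40],0],[0.75,[0,0,40],0],[0.75,[0,0,40],0]]'
python3 -m crank '[[0.75,[0,0,-8],0],[0.75,[0,0,-25],0],[0.75,[0,0,-55],0],[0.75,[0,0,-80],0],[0.75,[0,-20,-90],0],[0.75,[0,-45,-90],0],[0.75,[0,-70,-90],0],[0.75,[0,-95,-90],0],[0.75,[0,-115,-90],0],[0.75,[0,-115,-90],0],[0.75,[0,-115,-90],0],[0.75,[0,-115,-90],0]]'
python3 - <<'E'
from h import *
shift([.5845,-.1115,.065],101)
c=cam('wrist','w11.png'); tops(c,lo=150,amin=800); shift([.5845,-.1115,.065],101); cam('side','s11.png')
E
```

```text
time: 19.67
ee_pos: [0.5606, 0.0016, 0.0677]
eef_rot: [-0.094, 0.996, 0.0, 0.0]
ft_force: [0.3, -0.7, -0.3]
width: 0.0756
time: 20.67
ee_pos: [0.5821, -0.1106, 0.1578]
eef_rot: [-0.095, 0.996, 0.0, 0.0]
ft_force: [-0.5, -0.2, -0.3]
width: 0.0761
shift [-2.1 -1.4 92.8] turn -0.1397785694228446 yaw now 100.86 pos [ 0.5821 -0.1106  0.1578] t 20.67 w 0.0761 F [-0.54 -0.2  -0.27]
[633.1 257.5] [51.5 80.1] 1595.5 [0.5439 0.0938 0.108 ]
[316.9 256.6] [86.3 91.1] 6058.0 [ 0.583  -0.1135  0.108 ]
[489.5 251.4] [82.9 97.1] 5582.5 [ 0.5577 -0.001   0.108 ]
[152.5 195.4] [27. 44.] 868.0 [ 0.562  -0.2238  0.108 ]
[214.   97.4] [43.7 58.3] 1778.0 [ 0.4967 -0.1913  0.108 ]
shift [-2.  -1.9 92.7] turn -0.08705797284136452 yaw now 100.91 pos [ 0.5822 -0.1101  0.1577] t 20.72 w 0.0762 F [-0.03  0.31  0.41]
```

View pics/w11.png

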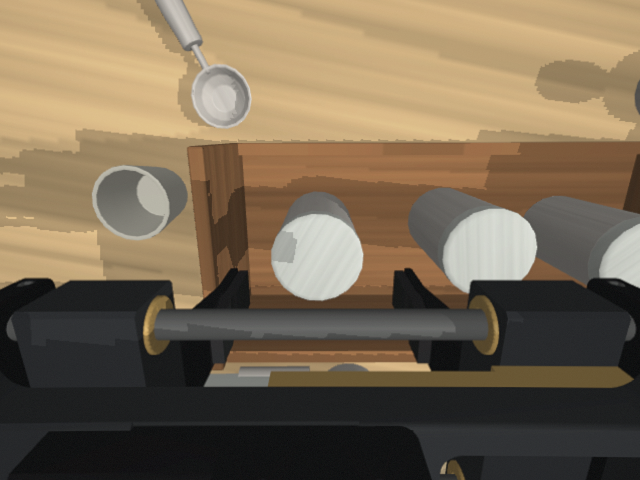

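View pics/s11.png

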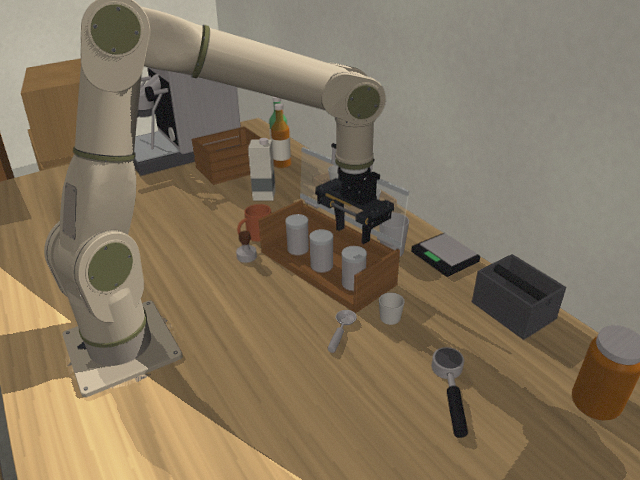

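The left and middle tins stand upright in place, and the right tin top is at (317,257) between the fingers. Grasping it with a firmer grip.

```bash
python3 -m crank '[[0.75,[-2,-2,5],0],[0.75,[-2,-2.5,20],0],[0.75,[-2,-2.5,45],0],[0.75,[-2,-2.5,70],0],[0.75,[-2,-2.5,85],0],[0.75,[-2,-2.5,91],0],[0.75,[-2,-2.5,91],0],[-1,[-2,-2.5,91],0],[-1,[-2,-2.5,91],0],[-1,[-2,-2.5,91],0],[-1,[-2,-2.5,89],0],[-1,[-2,-2.5,89],0]]' 35
python3 -m crank '[[-1,[0,0,-4],0],[-1,[0,0,-12],0],[-1,[0,0,-20],0],[-1,[0,0,-28],0],[-1,[0,0,-36],0],[-1,[0,0,-42],0],[-1,[0,0,-42],0],[-1,[0,0,-42],0],[-1,[0,0,-42],0],[-1,[0,0,-42],0],[-1,[0,0,-42],0]]'
python3 - <<'E'
from h import *
shift([.5845,-.1115,.065],101); weigh(8)
c=cam('side')
cv2.imwrite('pics/s12z.png',cv2.resize(c['pixels'][120:320,180:420],None,fx=3,fy=3,interpolation=cv2.INTER_CUBIC)[:,:,::-1])
E
```

```text
time: 21.77
ee_pos: [0.5846, -0.1134, 0.069]
eef_rot: [-0.094, 0.996, 0.0, 0.0]
ft_force: [-0.7, -0.4, -3.8]
width: 0.0614
time: 22.68
ee_pos: [0.5842, -0.1134, 0.1101]
eef_rot: [-0.094, 0.996, 0.0, -0.0]
ft_force: [0.2, 0.3, -3.5]
width: 0.0612
shift [-0.6  1.8 45.1] turn -0.16463423273665967 yaw now 100.84 pos [ 0.5842 -0.1134  0.1101] t 22.68 w 0.0612 F [ 0.24  0.35 -3.55]
F [-0.21 -0.14 -4.14] std [0.33 0.43 0.59] tq2,4 [ 0.000e+00 -5.660e+01  9.440e+00 -3.672e+01  8.000e-02  5.000e-02
  0.000e+00]
```

View pics/s12z.png

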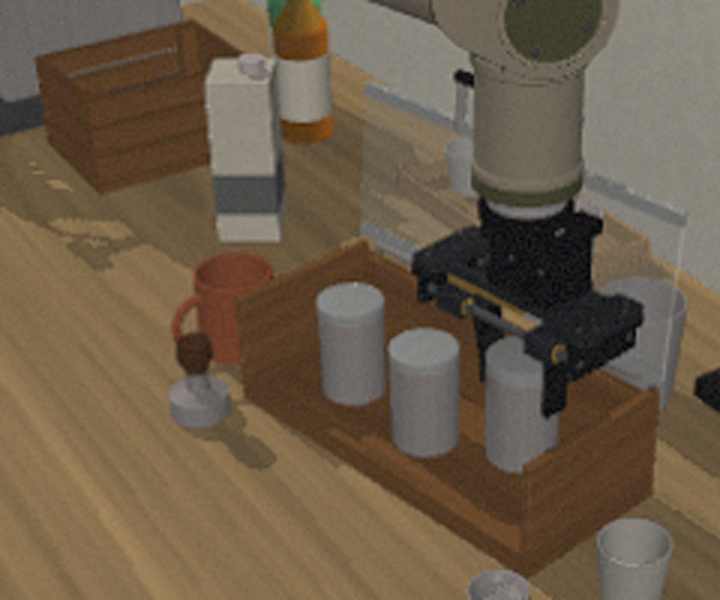

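The right tin weighs about 4.1 N against 2.1 and 1.7, so it's the heaviest by over 0.2 kg. I'll raise it about 125 mm, drawing slightly toward the robot and away from the lid.

```bash
python3 -m crank '[[-1,[1,0,-8],0],[-1,[3,0,-22],0],[-1,[6,0,-38],0],[-1,[9,0,-54],0],[-1,[12,0,-70],0],[-1,[15,0,-86],0],[-1,[18,0,-102],0],[-1,[20,0,-114],0],[-1,[20,0,-122],0],[-1,[20,0,-125],0],[-1,[20,0,-125],0],[-1,[20,0,-125],0]]'
python3 -m crank '[[-1,[0,0,0],0],[-1,[0,0,0],0],[-1,[0,0,0],0],[-1,[0,0,0],0]]'
python3 - <<'E'
from h import *
shift([.5845,-.1115,.065],101); weigh(8); shift([.5845,-.1115,.065],101)
cam('side','s13.png');cam('top','t13.png');c=cam('wrist','w13.png')
E
```

```text
time: 24.13
ee_pos: [0.5647, -0.1171, 0.2349]
eef_rot: [-0.094, 0.996, 0.0, -0.0]
ft_force: [1.1, 0.1, -4.4]
width: 0.061
time: 24.47
ee_pos: [0.5647, -0.1172, 0.2351]
eef_rot: [-0.094, 0.996, 0.0, -0.0]
ft_force: [-0.3, 0.3, -4.2]
width: 0.0609
shift [-20.6   1.9 170.1] turn -0.17052085824286678 yaw now 100.83 pos [ 0.5647 -0.1172  0.2351] t 24.47 w 0.0609 F [-0.32  0.32 -4.2 ]
F [ 0.02  0.07 -4.  ] std [0.47 0.21 0.19] tq2,4 [  0.   -48.77   6.19 -40.56   0.08   0.05   0.  ]
shift [-20.3   1.9 170.6] turn -0.16672433564397693 yaw now 100.83 pos [ 0.5649 -0.1172  0.2356] t 24.87 w 0.0612 F [ 0.16  0.22 -4.42]
```

View pics/s13.png

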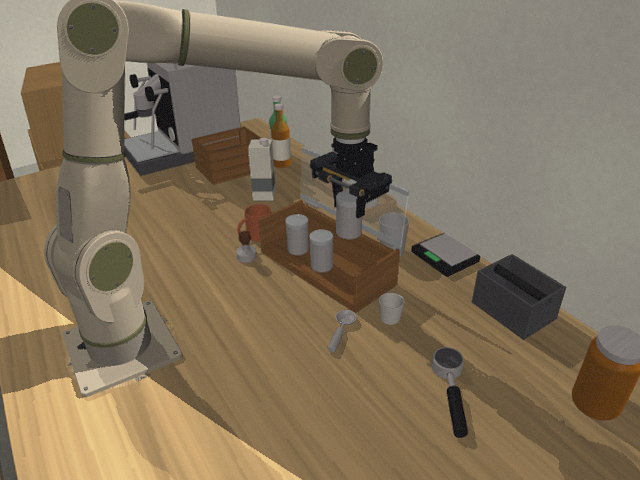

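View pics/t13.png

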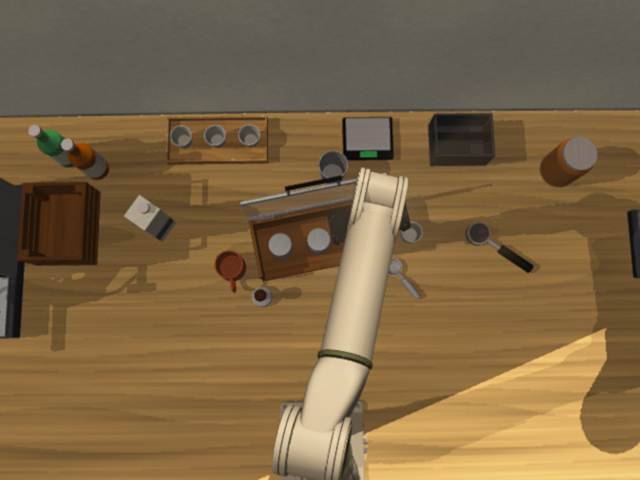

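View pics/w13.png

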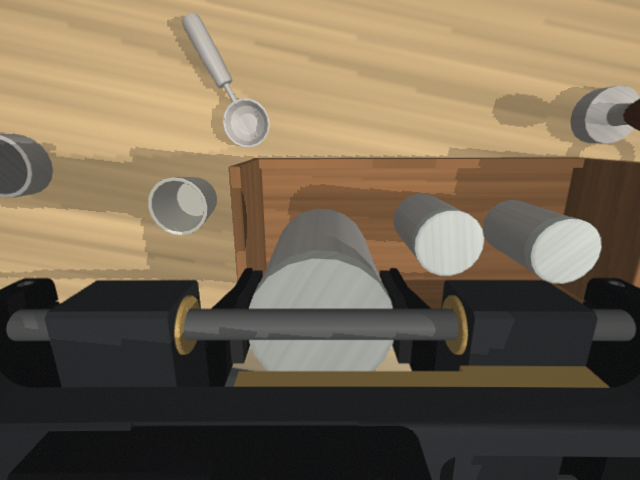

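Run:
```python
from h import *
t=cam('top');a=cv2.imread('pics/s4.png');b=cv2.imread('pics/s13.png')
for th in (1.5,1.6,1.66):
    x=np.cos(np.radians(10.9));y=np.sin(np.radians(10.9)); h=np.array([.650,.0105,.116])
    m=h+.198*np.array([-np.cos(th)*x,-np.cos(th)*y,np.sin(th)]); l=m+.071*np.array([-y,x,0]); print(th,proj(t,l).round(1),proj(t,m).round(1))
g=t['pixels'].max(2)[165:205,270:345]<50; ys,xs=np.where(g); i=xs<75
print(xs[i].min()+270,ys[xs==xs.min()]+165)
tops(cam('wrist'),lo=150,amin=800)
```

```text
1.5 [[287.2 199.5]] [[315.6 193.8]]
1.6 [[285.6 191.7]] [[314.  186.1]]
1.66 [[284.7 187.2]] [[313.  181.5]]
286 [187 188 189 190]
[321.1 340.4] [ 85.  134.5] 3396.5 [ 0.6801 -0.0953  0.108 ]
[320.7 318.3] [119.2 143.2] 5009.0 [ 0.6559 -0.1003  0.108 ]
[565.6 250.5] [59.4 73.5] 3338.5 [0.5456 0.1054 0.108 ]
[449.  242.5] [62.5 70.4] 3368.0 [ 0.5581 -0.0006  0.108 ]
[240.  123.7] [34. 42.] 995.0 [ 0.4918 -0.1991  0.108 ]
[207.4  48.3] [15.4 88.1] 872.0 [ 0.4417 -0.2304  0.108 ]
```

The lid bar's end (286,188.5) matches about 1.64 rad, at the stop. The other two tins are within about 3 mm of their starts. Handing in.

```bash
python3 -c "
from h import *
r.close_job()"
```

```text
the job is handed in; nothing more can be done
```

I finished the job and handed it in at about 25 s. The arm is holding the heaviest tin, the one from the right place. No verdict was reported, so what follows rests on my own measurements.

- **Lid:** I pinched the bar, swung the lid up and pressed it gently onto its stop (about 22 N back) before letting go. The bar's end in the last top view puts it at about 1.64 rad.
- **Tins:** I lifted each about 4 cm over its own place, left to right:

| Place | Weight in hand (N) | Result |
|---|---|---|
| Left | about 2.1 | stood back and released |
| Middle | about 1.7 | stood back and released |
| Right | about 4.1 | kept in hand |

- **Last checks:** The held tin looks upright in the side view. Its underside is about 17 cm up, worked out from how far the tool rose, and its position was steady within about 0.5 mm. The other two tins stand upright within about 3 mm of where they started. I saw no movement of the other things on the counter, but I checked those only by eye.

**Checks that disagreed:**
- The first grip on the left tin showed an unexpected 7 N upward force. It vanished on opening, so I put it down to the pads pushing down as they close, and gripped again slightly higher.
- The height of the bar differed between views by about 6 mm, and one estimate of the hinge position was off by about 6 mm. During the swing I felt up to about 19 N sideways on the bar.
- The middle tin may have shifted up to 4 mm when gripped.

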